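Fit the spacer into the plate holder that takes it and hold it pressed flush

ROBOT

A 6-joint arm with a two-finger parallel gripper is mounted at the origin on a cart in front of the work surface, level with it; the furniture and walls round the work are solid. World frame = base frame: x ahead of the robot, y to its left, z up, the work surface at z = 0. Lengths are in m, angles in rad, forces in N, time in s.
With the tool pointing down it reaches from about 0.35 to 0.8 m from the base axis. Payload 7.3 kg.
Tool frame: the origin (TCP) lies at the very end of the fingers, on their centre line; the grasp point (between the pads) lies 19 mm behind it; z points along the fingers, y is the line along which they close (so a half turn about z gives the same grasp; the last joint's range is limited). The gripper opens to 85 mm and grips with 20 to 120 N. Pads are 22 mm wide; open, the fingers measure 114 mm over their backs; the gripper's body (76 mm by 85 mm) begins 54 mm behind the grasp point. The pads swing forward as they close: fully open they stand 13 mm farther back than shut.
Start: joints at [0.959, 0.342, 1.524, -0, 1.275, -0.146], TCP at [0.236, 0.469, 0.231] pointing down, gripper open.
Joint ranges: [-2.53, 2.53], [-0.77, 2.02], [0.04, 2.7], [-1, 4.14], [0.28, 2.66], [-3.11, 3.11]. Speed limits (rad/s): [2.57, 2.57, 3.14, 3.14, 3.14, 3.14].

INTERFACE

Orientations are given as [roll, pitch, yaw] about the fixed x, y, z axes, in that order (R = Rz(yaw) Ry(pitch) Rx(roll)).
In Python, from cell import status, optics, r gives the robot as it stands.
- The arm moves only by the shell command python3 -m crank 'ROWS' [FORCE]. ROWS is JSON, a list that holds one entry, the list of rows, each a list of 7 numbers: the turn, a rotation vector about the tool's x, y, z normalised to -1 to 1, where 1 is pi rad, then the shift along the tool's x, y, z normalised to -1 to 1, where 1 is 0.4 m, then the finger opening in mm, from 0 to 85.4. In form: [[[rx, ry, rz, tx, ty, tz, claw], ...]]. A call has 1 to 20 rows; each row is the pose to reach, as a shift and turn from the pose commanded when the call began, along the tool's axes at that moment, turning the shorter way round; what a row does not reach only later rows make up. A row lasts 1/12 s, in which the tool goes at most 41.7 mm and 7.16 degrees, less where a joint would pass 70% of its speed; a pose out of reach is approached as far as the arm can. A call with a number of a shift or a turn outside -1 to 1 is refused whole. A call with a gripper value outside its range is refused whole. The fingers move at their own pace and stop on an object; FORCE is the grip in N (left out, the last holds). Time passes only in rows, so rows that repeat a pose let the fingers close. It gives the time, the measured TCP pose, the force, the opening and the grip force at its end, in the units of the state.
- status.get_state(): the state, without advancing time (a new reading comes with each control period).
- optics.camera(name): name is "scene" or "top" or "wrist"; returns a dict with "image" (480x640x3 uint8, blue, green, red), "camera_matrix" (3x3 intrinsics, pixels), "R" (3x3) and "t" (3): a world point X has camera coordinates R X + t. Camera axes: x right, y down, z forward; pixel columns grow to the right and rows downward; lengths in m; the calibration is good to about 2 mm. A picture is of the moment at which its call begins. There is no depth.
- r.close_job(): hands the job in; it is judged then, once.
The state is a dict: "time_s": time; "qpos": joint angles; "qvel": joint speeds; "tau": joint torques, N m; "tcp_pos": TCP position; "tool_rot": TCP orientation; "wrist_force": force on the tool from outside, world axes, zero at the start; "ft_torque": the same for the moment, N m; "grip_width": finger opening in m; "finger_force": force on a finger pad.
Only numpy, scipy, OpenCV 4.12 (cv2) and the standard library are available. Lean on these libraries where they do the work, as an engineer would, in place of code of your own. Each camera call takes 0.05 s, during which the arm holds its last target. There are 200 camera calls.

TASK

Two plate-capacitor holders stand on the trolley. Lift the white spacer slab out of its wooden rack and stand it upright, down on the floor, in the gap of the one holder whose plates are far enough apart for it, its sides in line with the sides of the plates, and let go of it. Then push that holder's sliding plate by its push pad until the spacer is clamped flush between the two plates, and finish while still holding it firmly pressed (a spring drives the plate back if you let go), without ramming it; leave the other holder's plate and the things around alone.

Things in the scene. Friction and masses are not known exactly. Their poses are not given: they have to be found in the camera images.
- wide_holder: plate holder with the wide gap: 26 mm between its aluminium plates at rest (the spacer fits). Wooden base 150 x 76 x 12 mm, fixed. Origin: centre of its underside; x along it from the push-pad end to the fixed plate (roughly away from the robot), z up. Fixed plate's inner face at x = +55 mm; plates 60 mm wide (y), 6 mm thick, tops 65 mm above the trolley. Gap floor z = 12 mm.
- narrow_holder: plate holder of the same build, whose gap is only 9 mm at rest (the spacer does not fit). Wooden base 150 x 76 x 12 mm, fixed. Origin: centre of its underside; x along it from the push-pad end to the fixed plate (roughly away from the robot), z up. Fixed plate's inner face at x = +55 mm; plates 60 mm wide (y), 6 mm thick, tops 65 mm above the trolley. Gap floor z = 12 mm.
- wide_holder_plate (a joint): travel of the sliding plate (m): 0 = at rest (gap fully open), grows as the plate is pushed towards the fixed plate; a spring pushes it back with about 2 N at rest plus 0.1 N per mm. With the spacer clamped flush it reads about 0.012; end stop 0.020.
- narrow_holder_plate (a joint): travel of the sliding plate (m): 0 = at rest (gap fully open), grows as the plate is pushed towards the fixed plate; a spring pushes it back with about 2 N at rest plus 0.1 N per mm. End stop 0.007. To be left alone.
- wide_holder_pad (a point): wide holder: centre of the outer face of the black push pad (50 mm wide, 48 mm high, 16 to 64 mm above the trolley, facing the holder's -x), on two rods 91 mm behind the sliding plate's front face; push it along the holder's +x. A black guide block 44 mm high stands between pad and plate.
- wide_holder_gap (a point): centre of the wide gap at rest, on its floor (12 mm above the trolley top, 42 mm from the holder's origin along its +x). Axes as the holder's.
- rack: wooden rack block 60 x 92 x 21 mm, fixed, with a slot 17 x 63.6 mm (thin along the rack's x) whose floor is 8 mm above the trolley top. Origin: centre of its underside.
- spacer_tab (a point): centre of the spacer's grip tab. White plastic slab, loose, 0.06 to 0.13 kg, upright in the rack: lower part 14 mm thick (x) x 60 mm wide (y) x 56 mm high, on it a tab 14 mm thick x 28 mm wide up to 106 mm above the foot. This point is 81 mm above the foot; seated in the gap, 93 mm above the trolley. Grip the tab across its thickness.
- mug: white mug, 78 mm across, 101 mm high, loose; origin at the centre of its underside. Bystander.
- spare_clamp: metal laboratory cross clamp, 66 mm high, loose; origin on its underside. Bystander.
- tape_roll: black roll of tape lying flat, 62 mm across, 19 mm high; origin at the centre of its underside. Bystander.
- terminal_block: small white screw-terminal block, 16 x 48 x 17 mm; origin at the centre of its underside. Bystander.
- spacer: the spacer slab itself (see the tab); origin at the centre of its foot, z up, x across its 14 mm thickness

How it is judged:
On the way:
1. the spacer stands on the floor of the wide gap, let go of (z of spacer_tab in the frame of wide_holder between 0.09 and 0.0975 m and y of spacer_tab in the frame of wide_holder between -0.008 and 0.008 m and x of spacer_tab in the frame of wide_holder between 0.026 and 0.058 m and contact force between each of the arm, the fingers and spacer below 0.3 N and value of joint wide_holder_plate below 0.009 m), for 0.1 s.
At the end, for the whole second after the job is handed in: Spacer on the floor of the wide gap (within 4 mm), centred within 8 mm, upright and parallel to the plates within 0.06 rad, not touched by the robot; the sliding plate flush on it (joint 0.0105 to 0.0140), pressing on it with over 1.5 N (beyond the 3.2 N the spring takes) (z of spacer_tab in the frame of wide_holder between 0.09 and 0.0975 m and y of spacer_tab in the frame of wide_holder between -0.008 and 0.008 m and x of spacer_tab in the frame of wide_holder between 0.026 and 0.058 m and contact force between each of the arm, the fingers and spacer below 0.3 N and angle between spacer_tab's own z axis and vertical below 0.06 rad and angle between the x axis of spacer_tab and the x axis of wide_holder, either way round below 0.06 rad and value of joint wide_holder_plate between 0.0105 and 0.014 m and contact force between wide_holder_plate and spacer above 1.5 N and linear speed of spacer below 0.02 m/s); the arm keeps its last pose, push and grip.
It fails at once if the narrow holder's plate is pushed (more than 4 mm) (value of joint narrow_holder_plate above 0.004 m).
It fails at once if the plate is rammed (more than 60 N) (contact force between any of the arm, the fingers and wide_holder above 60 N).
It fails at once if a bystander is shifted by more than 25 mm (distance of any of mug, spare_clamp, tape_roll, terminal_block from where it was at the start of the episode above 0.025 m).
It also fails if it takes over 53 s, if anything falls off the work surface, if the arm or the gripper's body presses on something with over 40 N, if the wrist force passes 120 N, or if a joint passes its speed limit or range.

## Working session

There is one attempt and no reset: what is moved stays moved. The work goes in short steps, Python scripts to look and compute and a shell command to move; the robot and the scene stay as the last step left them, time stands still between calls to the robot, and variables do not carry over. Pictures are saved under pics/ and viewed, at most 10 in all, crops included, and the job is handed in when it is done.

```bash
ls; mkdir -p pics; python3 - <<'E'
from cell import status, optics, r
import cv2,numpy as np,pickle
print(status.get_state())
for n in ["scene","top"]:
    c=optics.camera(n); cv2.imwrite(f"pics/{n}0.png",c["image"]); pickle.dump(c,open(f"{n}0.pkl","wb"))
    print(n,c["camera_matrix"],c["R"],c["t"])
E
```

```text
pics
{'time_s': 0.0, 'qpos': array([ 9.59016154e-01,  3.42673088e-01,  1.52504019e+00, -1.27901918e-06,
        1.27539823e+00, -1.45989003e-01]), 'qvel': array([-0.00090342, -0.00069602, -0.00070563,  0.00054056,  0.00094727,
        0.00158802]), 'tau': array([-2.25648277e-03, -4.33691955e+01, -2.45998800e+01, -4.65010962e-04,
        8.19383597e-03,  2.10409883e-05]), 'tcp_pos': array([0.23552951, 0.46874175, 0.23064364]), 'tool_rot': array([-3.14008978e+00, -2.19739345e-04,  2.67580169e+00]), 'wrist_force': array([-0.17866176,  0.2456589 ,  0.95185855]), 'ft_torque': array([-0.0052681 , -0.00261039,  0.00894862]), 'finger_force': 0.0, 'grip_width': 0.08538183866120347}
scene [[550.15952327   0.         330.09629392]
 [  0.         550.15952327 243.23241403]
 [  0.           0.           1.        ]] [[ 0.65385974 -0.75660952  0.00307849]
 [-0.52895662 -0.46002443 -0.71314964]
 [ 0.54099199  0.46467145 -0.70100507]] [-0.53404511  0.16565899  0.95089144]
top [[455.43034189   0.         318.9591261 ]
 [  0.         455.43034189 236.499136  ]
 [  0.           0.           1.        ]] [[-0.01903075 -0.99978956  0.0076592 ]
 [-0.9878343   0.01761952 -0.15450875]
 [ 0.15434129 -0.01050643 -0.98796173]] [-0.30819436  0.48111911  0.9461011 ]
```

View pics/scene0.png

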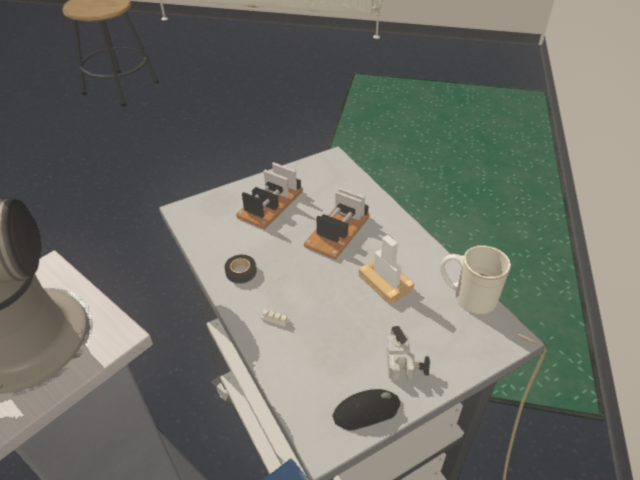

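View pics/top0.png

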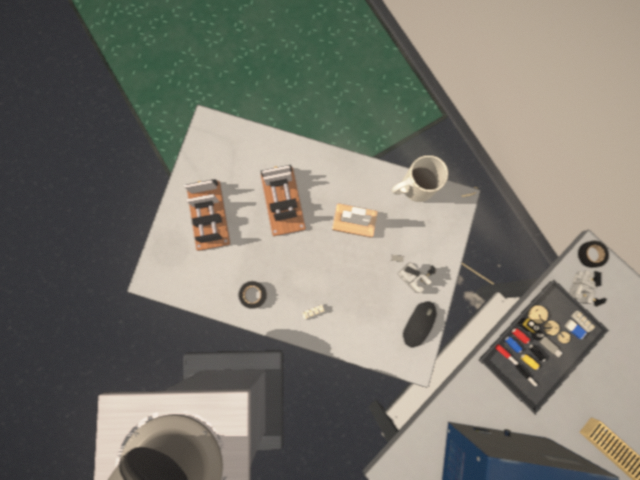

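The top view shows holders at about (208,215) and (282,200), the rack with spacer at (356,220), tape at (252,294), terminal block at (314,312), clamp at (416,276) and mug at (427,178). I'll zoom in to see which gap is the wide one.

```bash
python3 - <<'E'
import cv2,numpy as np,pickle
t=pickle.load(open("top0.pkl","rb"))["image"]; s=pickle.load(open("scene0.pkl","rb"))["image"]
a=cv2.resize(t[155:257,180:382],None,fx=3.96,fy=3.96,interpolation=cv2.INTER_CUBIC)[:400,:800]
b=cv2.resize(s[160:260,220:380],None,fx=5,fy=5,interpolation=cv2.INTER_CUBIC)
cv2.imwrite("pics/a.png",cv2.resize(a,(800,404))); 
cv2.imwrite("pics/b.png",cv2.resize(s[155:305,225:425],None,fx=4,fy=4,interpolation=cv2.INTER_CUBIC))
E
```

```text
(no output)
```

View pics/a.png

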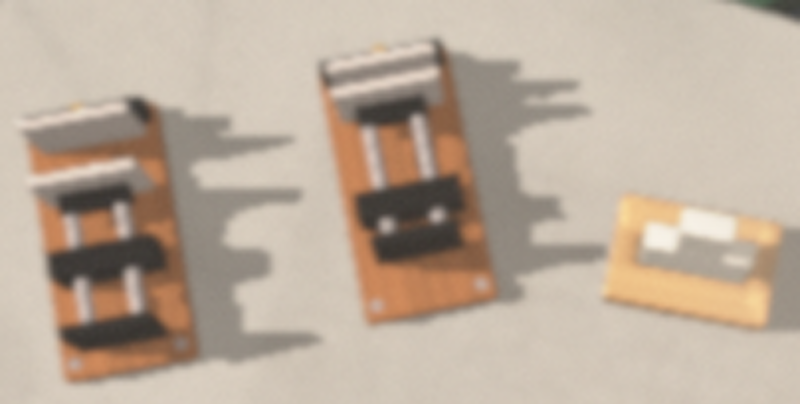

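View pics/b.png

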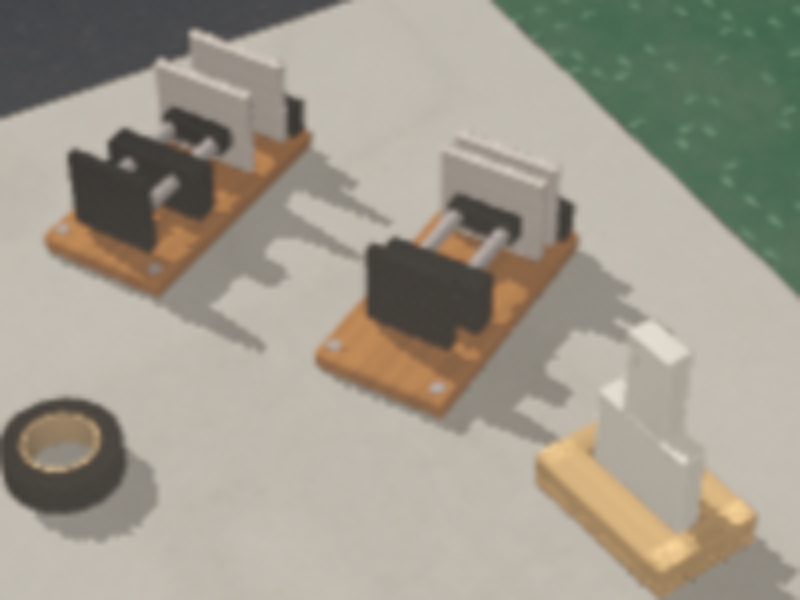

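The left holder, at crop (30–200, 100–380), has the wide gap. The right one's gap is narrow, and the spacer tab top sits at crop (683–735, 208–240). Next I'll measure by masks and rays.

```bash
cat > h.py <<'E'
import cv2,numpy as np,pickle
def ray(c,uv,z):
    uv=np.atleast_2d(np.asarray(uv,float)); K,R,t=c["camera_matrix"],c["R"],c["t"]
    d=np.c_[uv,np.ones(len(uv))]@np.linalg.inv(K).T@R; o=-R.T@t
    return (o+d*((z-o[2])/d[:,2])[:,None])
def proj(c,X):
    p=np.atleast_2d(X)@c["R"].T+c["t"]; p=p@c["camera_matrix"].T; return p[:,:2]/p[:,2:]
def blob(c,box,lo,hi,z):
    x0,y0,x1,y1=box; hsv=cv2.cvtColor(c["image"],cv2.COLOR_BGR2HSV)[y0:y1,x0:x1]
    m=cv2.inRange(hsv,lo,hi); n,l,s,_=cv2.connectedComponentsWithStats(m)
    v,u=np.nonzero(m); return m,ray(c,np.c_[u+x0,v+y0],z)[:,:2]
def rect(P):
    (c,s,a)=cv2.minAreaRect((P*1000).astype(np.float32)); return np.round(c,1),np.round(s,1),round(a,1)
E
python3 - <<'E'
from h import *
for n,boxes in dict(top=[(183,175,240,257),(255,160,310,240),(325,200,382,240)],scene=[(232,160,306,230),(300,185,375,260),(355,255,418,305)]).items():
    c=pickle.load(open(n+"0.pkl","rb")); print(n,-c["R"].T@c["t"])
    for b,z in zip(boxes,(.012,.012,.021)):
        m,P=blob(c,b,(5,90,60),(25,255,255),z); print(rect(P),len(P)); 
        # hull corners
        h=cv2.convexHull((P*1000).astype(np.float32)); print(cv2.approxPolyDP(h,6,True)[:,0].round(0).tolist())
c=pickle.load(open("top0.pkl","rb"))
# crop-read points (px = crop/3.96+offset)
f=lambda u,v:(u/3.96+180,v/3.96+155)
print("tab top",ray(c,[f(683,210),f(735,212),f(733,240),f(681,232)],.114).round(4).tolist())
print("fixed plate top L,R",ray(c,[f(20,124),f(142,104)],.065).round(4).tolist())
print("slide plate top L,R",ray(c,[f(30,183),f(137,163)],.065).round(4).tolist())
s=pickle.load(open("scene0.pkl","rb")); g=lambda u,v:(u/4+225,v/4+155)
print("S tab top",ray(s,[g(628,332),g(655,320),g(690,355),g(660,364)],.114).round(4).tolist())
print("S fixed top L,R",ray(s,[g(190,33),g(285,70)],.065).round(4).tolist())
print("S slide top L,R",ray(s,[g(155,65),g(252,97)],.065).round(4).tolist())
print("S pad top L,R",ray(s,[g(69,152),g(155,190)],.064).round(4).tolist())
E
```

```text
top [ 0.32337833 -0.30666644  1.01140932]
(array([530.9, -70.4]), array([144.7,  74.6]), 10.1) 1048
[[608.0, -92.0], [586.0, -25.0], [456.0, -48.0], [469.0, -118.0]]
(array([ 557.2, -237.8]), array([137.3,  74.3]), 10.9) 1114
[[631.0, -259.0], [616.0, -191.0], [485.0, -215.0], [497.0, -284.0]]
(array([ 513.3, -397. ]), array([89.1, 59. ]), 77.5) 584
[[551.0, -361.0], [494.0, -351.0], [479.0, -434.0], [533.0, -443.0]]
scene [-0.07760764 -0.76970854  0.78636342]
(array([530.5, -73. ]), array([151. ,  77.3]), 10.1) 716
[[611.0, -92.0], [555.0, -44.0], [478.0, -43.0], [453.0, -54.0], [464.0, -124.0]]
(array([ 551.6, -191. ]), array([153.2, 175.8]), 10.9) 978
[[495.0, -291.0], [642.0, -257.0], [609.0, -90.0], [482.0, -220.0]]
(array([ 509.4, -401.6]), array([99.3, 67. ]), 78.2) 876
[[521.0, -454.0], [533.0, -445.0], [540.0, -415.0], [527.0, -357.0], [498.0, -351.0], [486.0, -357.0], [467.0, -442.0]]
tab top [[0.5204, -0.3849, 0.114], [0.5189, -0.4113, 0.114], [0.5044, -0.4098, 0.114], [0.509, -0.3835, 0.114]]
fixed plate top L,R [[0.5848, -0.0329, 0.065], [0.5948, -0.0984, 0.065]]
slide plate top L,R [[0.5521, -0.0391, 0.065], [0.5621, -0.0962, 0.065]]
S tab top [[0.5112, -0.3844, 0.114], [0.5252, -0.3888, 0.114], [0.5174, -0.4135, 0.114], [0.5043, -0.4069, 0.114]]
S fixed top L,R [[0.5856, -0.0325, 0.065], [0.5955, -0.0947, 0.065]]
S slide top L,R [[0.5527, -0.0388, 0.065], [0.567, -0.0976, 0.065]]
S pad top L,R [[0.4728, -0.0574, 0.064], [0.4807, -0.1126, 0.064]]
```

```bash
cat >> h.py <<'E'
from scipy.spatial.transform import Rotation as Ro
def units(pos,yaw_deg,base=None):
    """row numbers from the current pose to a tool-down pose"""
    if base is None:
        from cell import status
        s=status.get_state(); base=(s["tcp_pos"],s["tool_rot"])
    p,R0=np.array(base[0]),Ro.from_euler("xyz",base[1])
    rv=(R0.inv()*Ro.from_euler("xyz",[np.pi,0,np.radians(yaw_deg)])).as_rotvec()/np.pi
    return np.r_[rv,R0.inv().apply(np.array(pos)-p)/.4].round(4).tolist()
E
python3 -c "
from h import *
print(units((.42,.10,.26),110))
print(units((.514,-.3978,.19),78.5,((.42,.10,.26),(np.pi,0,np.radians(110)))))"
```

```text
[-0.0004, 0.0001, 0.2406, -0.826, -0.6167, -0.0725]
[-0.0, -0.0, 0.175, -1.2498, -0.2048, 0.175]
```

```bash
python3 -m crank '[[[0,0,0.12,-0.41,-0.31,-0.036,85],[0,0,0.2406,-0.826,-0.6167,-0.0725,60],[0,0,0.2406,-0.826,-0.6167,-0.0725,60],[0,0,0.2406,-0.826,-0.6167,-0.0725,60],[0,0,0.2406,-0.826,-0.6167,-0.0725,60],[0,0,0.2406,-0.826,-0.6167,-0.0725,60],[0,0,0.2406,-0.826,-0.6167,-0.0725,60],[0,0,0.2406,-0.826,-0.6167,-0.0725,60],[0,0,0.2406,-0.826,-0.6167,-0.0725,60],[0,0,0.2406,-0.826,-0.6167,-0.0725,60],[0,0,0.2406,-0.826,-0.6167,-0.0725,60],[0,0,0.2406,-0.826,-0.6167,-0.0725,60]]]'
python3 -c "
from h import *
print(units((.49,-.2,.24),90))"
```

```text
time_s: 1.1
tcp_pos: [0.4206, 0.0987, 0.26]
tool_rot: [-3.141, -0.0, 1.915]
wrist_force: [-0.2, 1.0, -0.0]
grip_width: 0.0597
finger_force: 0.0
[-0.0002, -0.0001, 0.1097, -0.7613, -0.089, 0.0497]
```

```bash
python3 -m crank '[[[0,0,0.11,-0.761,-0.089,0.05,60],[0,0,0.11,-0.761,-0.089,0.05,60],[0,0,0.11,-0.761,-0.089,0.05,60],[0,0,0.11,-0.761,-0.089,0.05,60],[0,0,0.11,-0.761,-0.089,0.05,60],[0,0,0.11,-0.761,-0.089,0.05,60],[0,0,0.11,-0.761,-0.089,0.05,60],[0,0,0.11,-0.761,-0.089,0.05,60],[0,0,0.11,-0.761,-0.089,0.05,60],[0,0,0.11,-0.761,-0.089,0.05,60]]]'
python3 -c "
from h import *
print(units((.514,-.3978,.2),78.5))"
```

```text
time_s: 1.93
tcp_pos: [0.4908, -0.1967, 0.2396]
tool_rot: [-3.14, -0.002, 1.574]
wrist_force: [-0.1, 0.3, -0.8]
grip_width: 0.0601
finger_force: 0.0
[-0.0005, -0.0005, 0.065, -0.5032, 0.0564, 0.0979]
```

```bash
python3 -m crank '[[[0,0,0.065,-0.503,0.056,0.098,60],[0,0,0.065,-0.503,0.056,0.098,60],[0,0,0.065,-0.503,0.056,0.098,60],[0,0,0.065,-0.503,0.056,0.098,60],[0,0,0.065,-0.503,0.056,0.098,60],[0,0,0.065,-0.503,0.056,0.098,60],[0,0,0.065,-0.503,0.056,0.098,60],[0,0,0.065,-0.503,0.056,0.098,60]]]'
python3 - <<'E'
from h import *
from cell import optics
c=optics.camera("wrist"); pickle.dump(c,open("w1.pkl","wb")); cv2.imwrite("pics/w1.png",c["image"])
print(proj(c,[[.514,-.3978,.114]]), -c["R"].T@c["t"]); print(units((.514,-.3978,.073),78.5))
E
```

```text
time_s: 2.6
tcp_pos: [0.5147, -0.3966, 0.2011]
tool_rot: [-3.141, -0.001, 1.372]
wrist_force: [-0.7, 0.6, -0.6]
grip_width: 0.0596
finger_force: 0.0
[[318.55003112 251.06607364]] [ 0.52861481 -0.32885467  0.34377825]
[0.0001, -0.0002, 0.0008, -0.0039, -0.0015, 0.3217]
```

View pics/w1.png

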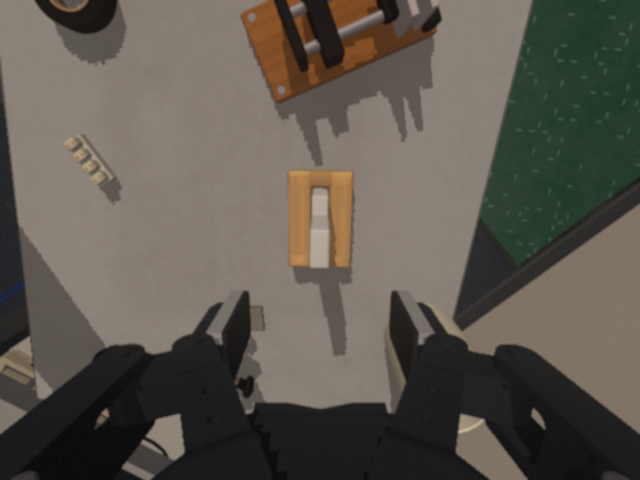

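The rack is aligned with the image axes, and the tab top at about (319,248) matches the prediction of (318.6,251). The mug sits near the right finger at (430,370), so I'll check the clearance.

```bash
python3 - <<'E'
from h import *
t=pickle.load(open("top0.pkl","rb")); w=pickle.load(open("w1.pkl","rb"))
M=ray(t,[(428,175),(395,188)],.101); print(M)
a=np.radians(-11.5); X=np.array([np.cos(a),np.sin(a)]);Y=np.array([-X[1],X[0]])
d=M[:,:2]-[.514,-.398]; print(d@X,d@Y)
print(ray(w,[(310,228),(330,228),(330,268),(310,268)],.114).round(4).tolist())
E
```

```text
[[ 0.59046308 -0.54459006  0.101     ]
 [ 0.56393149 -0.47492336  0.101     ]]
[0.10415342 0.06426515] [-0.12840294 -0.06542436]
[[0.5116, -0.3808, 0.114], [0.5247, -0.3834, 0.114], [0.5194, -0.4114, 0.114], [0.5058, -0.4087, 0.114]]
```

```bash
python3 -m crank '[[[0,0,0,0,0,0.1,50],[0,0,0,0,0,0.2,50],[0,0,0,0,0,0.26,50],[0,0,0,0,0,0.3,50],[0,0,0,0,0,0.32,50],[0,0,0,0,0,0.32,50],[0,0,0,0,0,0.32,0],[0,0,0,0,0,0.32,0],[0,0,0,0,0,0.32,0],[0,0,0,0,0,0.32,0],[0,0,0,0,0,0.32,0],[0,0,0,0,0,0.32,0],[0,0,0,0,0,0.32,0],[0,0,0,0,0,0.32,0]]]' 40
```

```text
time_s: 3.82
tcp_pos: [0.5149, -0.3995, 0.0751]
tool_rot: [3.139, 0.001, 1.37]
wrist_force: [0.6, 0.9, 6.9]
grip_width: 0.0139
finger_force: 40.3
```

```bash
python3 -m crank '[[[0,0,0,0,0,-0.03,0],[0,0,0,0,0,-0.08,0],[0,0,0,0,0,-0.15,0],[0,0,0,0,0,-0.22,0],[0,0,0,0,0,-0.28,0],[0,0,0,0,0,-0.32,0],[0,0,0,0,0,-0.34,0],[0,0,0,0,0,-0.34,0],[0,0,0,0,0,-0.34,0]]]'
python3 - <<'E'
from h import *
print(units((.54,-.23,.21),88)); print(units((.5755,-.0645,.20),100))
E
```

```text
time_s: 4.57
tcp_pos: [0.5137, -0.3989, 0.2088]
tool_rot: [-3.141, -0.0, 1.37]
wrist_force: [-0.3, -0.4, -1.3]
grip_width: 0.0134
finger_force: 39.4
[-0.0001, -0.0001, -0.0528, 0.4269, -0.0198, -0.0029]
[-0.0001, -0.0001, -0.1195, 0.8501, -0.0154, 0.0222]
```

```bash
python3 -m crank '[[[0,0,-0.008,0.05,0,0,0],[0,0,-0.018,0.13,0,0,0],[0,0,-0.03,0.21,0,0,0],[0,0,-0.042,0.3,0,0,0],[0,0,-0.055,0.39,-0.01,0,0],[0,0,-0.067,0.48,-0.01,0,0],[0,0,-0.08,0.57,-0.01,0,0],[0,0,-0.092,0.65,-0.01,0.01,0],[0,0,-0.103,0.73,-0.015,0.015,0],[0,0,-0.112,0.79,-0.015,0.02,0],[0,0,-0.117,0.83,-0.015,0.022,0],[0,0,-0.1195,0.85,-0.015,0.022,0],[0,0,-0.1195,0.85,-0.015,0.022,0],[0,0,-0.1195,0.85,-0.015,0.022,0],[0,0,-0.1195,0.85,-0.015,0.022,0]]]'
python3 - <<'E'
from h import *
from cell import optics,status
s=status.get_state(); print(s["tcp_pos"],s["tool_rot"])
for n in ("wrist","top","scene"):
    c=optics.camera(n); pickle.dump(c,open(n+"2.pkl","wb"))
    g=proj(c,[[.5744,-.0645,.065]])[0]; print(n,g)
    if n=="wrist": w=c["image"]
    if n=="scene":
        x,y=int(g[0])-60,int(g[1])-80; x=max(x,0);y=max(y,0); print("scene crop",x,y); sc=cv2.resize(c["image"][y:y+120,x:x+100],None,fx=4,fy=4,interpolation=cv2.INTER_CUBIC)
cv2.imwrite("pics/p2.png",np.hstack([sc,w[0:480,120:520]]))
E
```

```text
time_s: 5.82
tcp_pos: [0.5756, -0.0658, 0.1998]
tool_rot: [-3.141, 0.0, 1.744]
wrist_force: [-0.7, 0.5, -1.1]
grip_width: 0.0136
finger_force: 39.4
[ 0.57559463 -0.06576177  0.1998344 ] [-3.14074752e+00  3.73817355e-06  1.74421360e+00]
wrist [318.01147381 230.17338164]
top [199.78500599 190.79153285]
scene [279.32140565 171.40379369]
scene crop 219 91
```

View pics/p2.png

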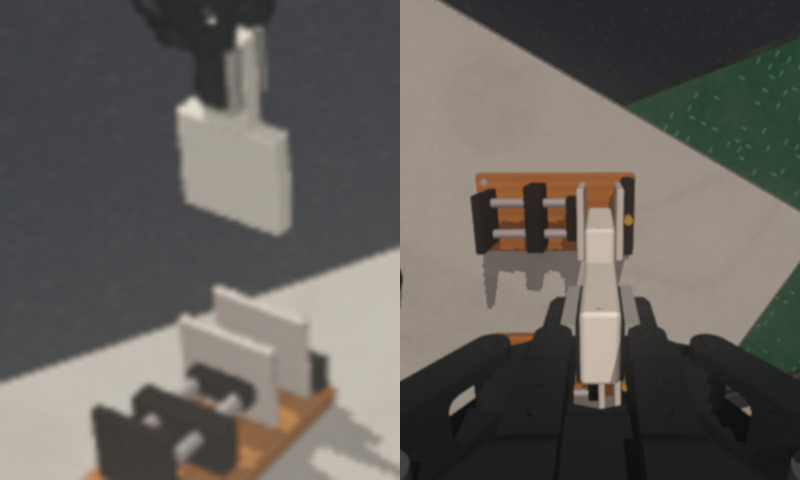

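```bash
python3 - <<'E'
from h import *
w=pickle.load(open("wrist2.pkl","rb")); o=280
a=np.radians(10); X=np.array([np.cos(a),np.sin(a)]);Y=np.array([-X[1],X[0]])
T=np.array([.5756,-.0658]); L=lambda P:np.c_[(P[:,:2]-T)@X,(P[:,:2]-T)@Y].round(4)*1000
f=lambda l:[(u-o,v) for u,v in l]
print("slide inner L,R",L(ray(w,f([(586,184),(586,260)]),.065)))
print("fixed inner L,R",L(ray(w,f([(615,184),(616,260)]),.065)))
print("base L edge (z12)",L(ray(w,f([(476,174),(634,174)]),.012)))
zf=.1998-.067
print("shoulder outer",L(ray(w,f([(587,208),(611,208)]),zf+.056)))
print("tab top",L(ray(w,f([(582,313),(620,313),(619,381),(581,380)]),zf+.106)))
s=pickle.load(open("scene2.pkl","rb")); g=lambda l:[(u/4+219,v/4+91) for u,v in l]
print("S foot edge near face",L(ray(s,g([(183,202),(279,235)]),zf)))
print("S shoulder L top",L(ray(s,g([(177,112),(288,133)]),zf+.056)))
E
```

```text
slide inner L,R [[-10.3  38.7]
 [-11.  -24.1]]
fixed inner L,R [[ 12.4  38.7]
 [ 14.  -24.1]]
base L edge (z12) [[-114.2   42.1]
 [  32.2   42.1]]
shoulder outer [[-5.2 41.8]
 [ 5.4 41.8]]
tab top [[-5.3 16.3]
 [ 7.  16.3]
 [ 7.1 -9.6]
 [-6.  -9.2]]
S foot edge near face [[ -3.9  31.3]
 [ -2.7 -28.2]]
S shoulder L top [[ -5.9  28. ]
 [  6.8 -30.5]]
```

```bash
python3 -m crank '[[[0,0,0,0.004,0.0015,0.03,0],[0,0,0,0.004,0.0015,0.08,0],[0,0,0,0.004,0.0015,0.13,0],[0,0,0,0.004,0.0015,0.17,0],[0,0,0,0.004,0.0015,0.2,0],[0,0,0,0.004,0.0015,0.225,0],[0,0,0,0.004,0.0015,0.25,0],[0,0,0,0.004,0.0015,0.27,0],[0,0,0,0.004,0.0015,0.285,0],[0,0,0,0.004,0.0015,0.292,0],[0,0,0,0.004,0.0015,0.296,0],[0,0,0,0.004,0.0015,0.296,0],[0,0,0,0.004,0.0015,0.296,0]]]'
```

```text
time_s: 7.05
tcp_pos: [0.5765, -0.063, 0.0823]
tool_rot: [3.141, 0.0, 1.746]
wrist_force: [-0.6, 0.0, -0.2]
grip_width: 0.0134
finger_force: 39.4
```

```bash
python3 -m crank '[[[0,0,0,0,0,0.0025,0],[0,0,0,0,0,0.004,0],[0,0,0,0,0,0.0055,0],[0,0,0,0,0,0.0065,0],[0,0,0,0,0,0.0065,0],[0,0,0,0,0,0.0065,0]]]'
```

```text
time_s: 7.55
tcp_pos: [0.5762, -0.063, 0.0793]
tool_rot: [3.142, -0.0, 1.746]
wrist_force: [0.1, 0.9, -1.2]
grip_width: 0.0135
finger_force: 39.4
```

```bash
python3 -m crank '[[[0,0,0,0,0,0.0025,0],[0,0,0,0,0,0.0035,0],[0,0,0,0,0,0.0035,0],[0,0,0,0,0,0.0035,0]]]'
```

```text
time_s: 7.88
tcp_pos: [0.5764, -0.0629, 0.0791]
tool_rot: [3.141, 0.0, 1.746]
wrist_force: [-3.4, 0.6, 8.0]
grip_width: 0.0135
finger_force: 40.6
```

Floor contact shows at 8 N. I'll release it and retract.

```bash
python3 -m crank '[[[0,0,0,0,0,-0.002,0],[0,0,0,0,0,-0.002,20],[0,0,0,0,0,-0.002,30],[0,0,0,0,0,-0.002,40],[0,0,0,0,0,-0.002,40],[0,0,0,0,0,-0.002,40],[0,0,0,0,0,-0.002,40]]]'
python3 -m crank '[[[0,0,0,0,0,-0.02,40],[0,0,0,0,0,-0.06,40],[0,0,0,0,0,-0.12,40],[0,0,0,0,0,-0.2,40],[0,0,0,0,0,-0.28,40],[0,0,0,0,0,-0.3,40],[0,0,0,0,0,-0.3,40]]]'
python3 - <<'E'
from h import *
from cell import optics
im=[]
for n,(x,y) in dict(top=(160,150),scene=(215,130)).items():
    c=optics.camera(n); pickle.dump(c,open(n+"3.pkl","wb"))
    im.append(cv2.resize(c["image"][y:y+110,x:x+100],None,fx=4,fy=4,interpolation=cv2.INTER_CUBIC))
cv2.imwrite("pics/p3.png",np.hstack(im))
E
```

```text
time_s: 8.47
tcp_pos: [0.5762, -0.063, 0.0786]
tool_rot: [-3.142, -0.0, 1.746]
wrist_force: [0.8, -0.5, 0.4]
grip_width: 0.0397
finger_force: 0.0
time_s: 9.05
tcp_pos: [0.5777, -0.0633, 0.2024]
tool_rot: [3.135, 0.003, 1.746]
wrist_force: [0.4, 0.1, 0.5]
grip_width: 0.0399
finger_force: 0.0
```

View pics/p3.png

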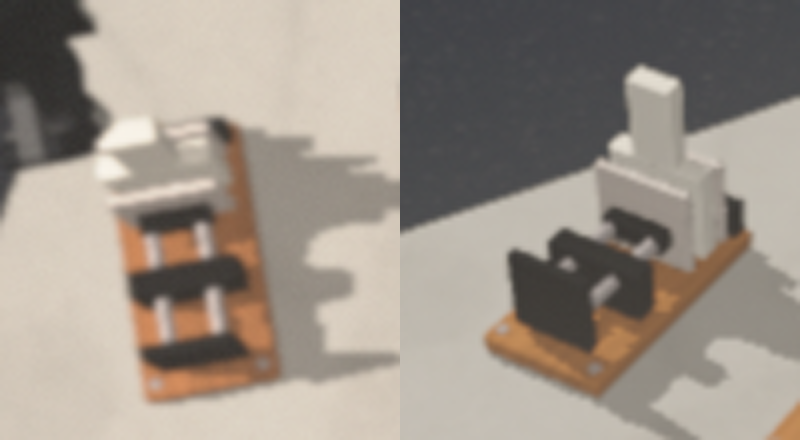

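The spacer stands upright in the gap, with its tab top at right-panel (628–684, 66–97). Next I'll check the lateral centring and work out the approach to the pad.

```bash
python3 - <<'E'
from h import *
a=np.radians(10); X=np.array([np.cos(a),np.sin(a)]);Y=np.array([-X[1],X[0]]); O=np.array([.5325,-.0715])
L=lambda P:(np.c_[(P[:,:2]-O)@X,(P[:,:2]-O)@Y]*1000).round(1).tolist()
s=pickle.load(open("scene3.pkl","rb")); g=lambda l:[((u-400)/4+215,v/4+130) for u,v in l]
print("tab top",L(ray(s,g([(626,79),(650,66),(684,84),(660,97)]),.118)))
print("slide top L,R",L(ray(s,g([(598,162),(692,197)]),.065)))
print("slab shoulder R near/far",L(ray(s,g([(706,180),(726,166)]),.068)))
print("slab shoulder L",L(ray(s,g([(608,146)]),.068)))
print("pad top L,R",L(ray(s,g([(509,252),(594,294)]),.064)))
t=pickle.load(open("top3.pkl","rb")); g=lambda l:[(u/4+160,v/4+150) for u,v in l]
print("T slide top L,R",L(ray(t,g([(108,202),(216,182)]),.065)))
print("T tab top",L(ray(t,g([(100,150),(112,120),(155,118),(160,140)]),.118)))
print("T shoulder L",L(ray(t,g([(95,160),(100,180)]),.068)))
print("T pad top L,R",L(ray(t,g([(140,352),(235,340)]),.064)))
pc=O+X*-.062; print("pad",pc)
for d in (-.03,-.011): 
    p=pc+X*d; print(p)
p=pc+X*-.035; print(units((*p,.20),100), units((*p,.20),10))
E
```

```text
tab top [[39.4, 13.4], [55.6, 9.4], [51.3, -15.2], [35.3, -11.0]]
slide top L,R [[28.6, 28.9], [29.4, -31.7]]
slab shoulder R near/far [[42.3, -32.2], [58.0, -34.6]]
slab shoulder L [[39.9, 30.0]]
pad top L,R [[-56.4, 24.2], [-60.9, -32.9]]
T slide top L,R [[26.7, 29.5], [26.5, -28.5]]
T tab top [[38.7, 16.8], [53.0, 8.6], [49.9, -12.8], [38.1, -13.6]]
T shoulder L [[49.8, 32.1], [38.4, 31.1]]
T pad top L,R [[-56.1, 25.2], [-59.3, -24.6]]
pad [ 0.47144192 -0.08226619]
[ 0.44189769 -0.08747563]
[ 0.46060903 -0.08417632]
[-0.0001, -0.0001, 0.0001, -0.0024, -0.3528, -0.0041] [-0.0002, 0.0, 0.5001, -0.0024, -0.3528, -0.0041]
```

```bash
python3 -m crank '[[[0,0,0,0,-0.05,0,40],[0,0,0.03,0,-0.12,0,20],[0,0,0.07,0,-0.2,0,0],[0,0,0.11,0,-0.28,0,0],[0,0,0.15,0,-0.33,0,0],[0,0,0.19,-0.002,-0.353,0,0],[0,0,0.23,-0.002,-0.353,0,0],[0,0,0.27,-0.002,-0.353,0,0],[0,0,0.31,-0.002,-0.353,0,0],[0,0,0.35,-0.002,-0.353,0,0],[0,0,0.39,-0.002,-0.353,0,0],[0,0,0.43,-0.002,-0.353,0,0],[0,0,0.47,-0.002,-0.353,0,0],[0,0,0.5,-0.002,-0.353,0,0],[0,0,0.5,-0.002,-0.353,0,0],[0,0,0.5,-0.002,-0.353,0,0]]]'
python3 -c "
from h import *
p=np.array([.4714,-.0823])-.035*np.array([np.cos(np.radians(10)),np.sin(np.radians(10))])
print(units((*p,.035),10))"
```

```text
time_s: 10.48
tcp_pos: [0.4365, -0.088, 0.1974]
tool_rot: [-3.14, 0.002, 0.178]
wrist_force: [0.4, -0.2, 0.2]
grip_width: -0.0
finger_force: 0.0
[-0.0005, 0.0008, 0.0011, 0.0019, 0.0016, 0.406]
```

```bash
python3 -m crank '[[[0,0,0,0,0,0.08,0],[0,0,0,0,0,0.17,0],[0,0,0,0,0,0.26,0],[0,0,0,0,0,0.34,0],[0,0,0,0,0,0.39,0],[0,0,0,0,0,0.405,0],[0,0,0,0,0,0.405,0],[0,0,0,0.01,0,0.405,0],[0,0,0,0.02,0,0.405,0],[0,0,0,0.03,0,0.405,0],[0,0,0,0.036,0,0.405,0],[0,0,0,0.036,0,0.405,0],[0,0,0,0.036,0,0.405,0]]]'
```

```text
time_s: 11.57
tcp_pos: [0.4518, -0.0858, 0.0372]
tool_rot: [3.141, -0.001, 0.175]
wrist_force: [-0.7, -1.0, 0.6]
grip_width: 0.0001
finger_force: 0.0
```

```bash
python3 -m crank '[[[0,0,0,0.003,0,0,0],[0,0,0,0.006,0,0,0],[0,0,0,0.009,0,0,0],[0,0,0,0.012,0,0,0],[0,0,0,0.015,0,0,0],[0,0,0,0.018,0,0,0],[0,0,0,0.021,0,0,0],[0,0,0,0.021,0,0,0]]]';python3 -m crank '[[[0,0,0,0.0025,0,0,0],[0,0,0,0.005,0,0,0],[0,0,0,0.0075,0,0,0],[0,0,0,0.0075,0,0,0]]]'
```

```text
time_s: 12.23
tcp_pos: [0.46, -0.0843, 0.0367]
tool_rot: [3.142, -0.0, 0.175]
wrist_force: [0.4, -0.1, -0.5]
grip_width: -0.0002
finger_force: 0.0
time_s: 12.57
tcp_pos: [0.4625, -0.0838, 0.0366]
tool_rot: [-3.141, 0.001, 0.175]
wrist_force: [-1.4, -0.1, -0.4]
grip_width: 0.0003
finger_force: 0.9
```

```bash
python3 -m crank '[[[0,0,0,0.0025,0,0,0],[0,0,0,0.005,0,0,0],[0,0,0,0.0075,0,0,0],[0,0,0,0.0075,0,0,0]]]';python3 -m crank '[[[0,0,0,0.0025,0,0,0],[0,0,0,0.005,0,0,0],[0,0,0,0.0075,0,0,0],[0,0,0,0.01,0,0,0],[0,0,0,0.01,0,0,0],[0,0,0,0.01,0,0,0]]]'
```

```text
time_s: 12.9
tcp_pos: [0.4656, -0.0832, 0.0366]
tool_rot: [-3.141, 0.0, 0.175]
wrist_force: [-1.4, -1.6, 0.4]
grip_width: 0.0001
finger_force: 1.1
time_s: 13.4
tcp_pos: [0.4696, -0.0825, 0.0366]
tool_rot: [-3.141, 0.0, 0.175]
wrist_force: [-2.5, -0.7, 0.3]
grip_width: 0.0003
finger_force: 1.2
```

```bash
python3 -m crank '[[[0,0,0,0.0025,0,0,0],[0,0,0,0.005,0,0,0],[0,0,0,0.0075,0,0,0],[0,0,0,0.0075,0,0,0],[0,0,0,0.0075,0,0,0]]]';python3 -m crank '[[[0,0,0,0.0015,0,0,0],[0,0,0,0.0025,0,0,0],[0,0,0,0.0025,0,0,0],[0,0,0,0.0025,0,0,0]]]'
```

```text
time_s: 13.82
tcp_pos: [0.4726, -0.082, 0.0366]
tool_rot: [-3.141, -0.0, 0.175]
wrist_force: [-3.3, -0.6, -0.5]
grip_width: -0.0
finger_force: 1.4
time_s: 14.15
tcp_pos: [0.4734, -0.0818, 0.0366]
tool_rot: [-3.141, 0.0, 0.175]
wrist_force: [-3.8, -0.8, -0.4]
grip_width: -0.0004
finger_force: 1.8
```

```bash
python3 -m crank '[[[0,0,0,0.001,0,0,0],[0,0,0,0.002,0,0,0],[0,0,0,0.002,0,0,0],[0,0,0,0.002,0,0,0]]]';python3 -m crank '[[[0,0,0,0.001,0,0,0],[0,0,0,0.002,0,0,0],[0,0,0,0.002,0,0,0],[0,0,0,0.002,0,0,0]]]'
```

```text
time_s: 14.48
tcp_pos: [0.4738, -0.0818, 0.0366]
tool_rot: [-3.141, 0.001, 0.175]
wrist_force: [-5.4, -1.4, 1.0]
grip_width: 0.0002
finger_force: 2.8
time_s: 14.82
tcp_pos: [0.4738, -0.0817, 0.0366]
tool_rot: [-3.141, 0.003, 0.175]
wrist_force: [-7.7, -2.8, 3.7]
grip_width: -0.0
finger_force: 4.5
```

```bash
python3 -m crank '[[[0,0,0,0.001,0,0,0],[0,0,0,0.002,0,0,0],[0,0,0,0.003,0,0,0],[0,0,0,0.004,0,0,0],[0,0,0,0.004,0,0,0],[0,0,0,0.004,0,0,0],[0,0,0,0.004,0,0,0],[0,0,0,0.004,0,0,0]]]'
python3 - <<'E'
from h import *
from cell import optics
im=[]
for n,(x,y) in dict(top=(160,150),scene=(215,130)).items():
    c=optics.camera(n); pickle.dump(c,open(n+"4.pkl","wb"))
    im.append(cv2.resize(c["image"][y:y+110,x:x+100],None,fx=4,fy=4,interpolation=cv2.INTER_CUBIC))
cv2.imwrite("pics/p4.png",np.hstack(im))
E
```

```text
time_s: 15.48
tcp_pos: [0.4738, -0.0817, 0.0366]
tool_rot: [-3.14, 0.006, 0.175]
wrist_force: [-15.1, -5.7, 7.7]
grip_width: -0.0002
finger_force: 7.8
```

View pics/p4.png

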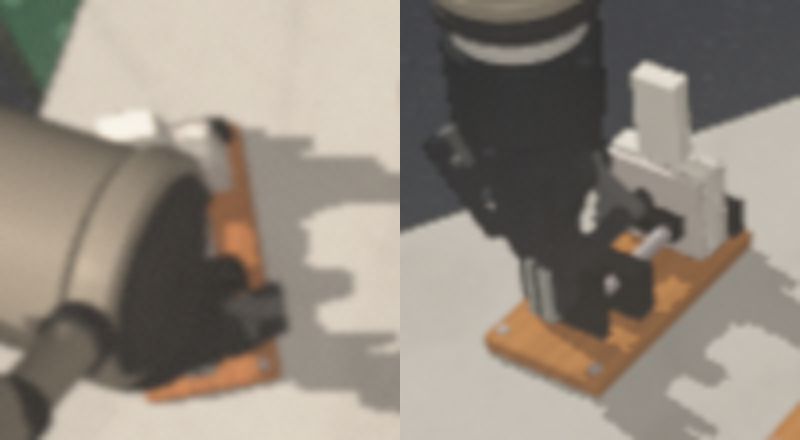

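The spacer is clamped flush between the plates and upright, with its tab at right-panel (630–690, 62–160). The push is steady at about 16 N and the gripper is clear of the tab, so I'm handing in.

```bash
python3 -c "
from cell import r,status
s=status.get_state(); print(s['wrist_force'],s['tcp_pos']); print(r.close_job())"
```

```text
[-14.90253156  -5.85800952   7.53142233] [ 0.47374912 -0.08169902  0.03657992]
the job is handed in; nothing more can be done
None
```

The spacer stands in the wide holder, clamped flush, with the push pad held at about 16 N (wrist sensor); I handed the job in at about 15.6 s, and no verdict came back.

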